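# Hold a tubing pump's roller arm wound back for threading

### The job

A colleague is about to thread new tubing into the tubing pump on the worktop. Slide its clear guard fully open along the tracks, then, by the post on its end, swing the spring-loaded roller arm round against its spring until it is wound right to its stop. The program finishes while the gripper is still holding the post there, with the guard left open and the things around the pump left where they stand.

Things in the scene. Friction and masses are not known exactly. Their poses are not given: they have to be found in the camera images.
- pump: tubing pump: low white instrument, 230 (x) by 400 (y) mm, deck top at z 45 mm, fixed; place and yaw vary. Origin: centre of its underside, on the worktop; x to its back, y to its left (its control panel faces front), z up; 'local' below means this frame, mm. Left half: solid drive housing, top z 90. Right half: rotor and roller arm; all else there stands at most 27 mm above the deck
- track_mid (a point): middle of the top of the front metal track, local x -107, y 0, z 108. The rear track lies at local x +107. Both run along y the pump's full length, with thin clear panels below them along the right half; the right end (-y) is open
- guard (a joint): opening of the sliding guard in m: 0 = shut (over the right half, covering the arm), grows towards the pump's left (+y) to 0.185 = fully open at its end stop. It starts 0 to 0.04 open, stays where it is left, and slides with about 1.5 N of friction
- guard_fin (a point): centre of the top edge of the guard's upright metal grip fin: 50 mm long in the pump's x, 12 mm thick in y, top at z 134; local x 0, y -40 with the guard shut. The guard is a flat clear framed plate, 200 (x) by 170 (y) mm, underside z 99, upper side z 105 (107 at the fin's foot plate); the fin stands on it 65 mm to +y of its middle
- roller_arm (a joint): angle of the roller arm in rad: 0 = where its spring rests it by the right-hand stop pin; grows as the arm swings to the pump's left (clockwise from above) up to 1.047 = wound to its stop, the left-hand pin. The spring pulls it back to 0 when let go: about 2 N at the post at 0, 7 N at the stop
- pivot_axis (a point): point on the arm's vertical pivot axis, z 78; local x 70, y -115, at the back of the pump's right half. The arm, a level flat steel bar with two small rollers below it, points from here to the front; bar top z 62
- grip_post: black round post upright on the free end of the roller arm, 100 mm from the pivot axis: 14 mm diameter (20 mm flange at its foot), 33 mm tall; it turns freely on its own axis. Origin: centre of its foot, z 62; its z is up. Top z 95, just under the shut guard. Local at rest x -17, y -165; at the stop x -17, y -65; between, on the circle about the pivot
- post_top (a point): centre of the top of the grip post, 33 mm above its foot
- timer: bystander: white bench timer lying flat, 62x62x16 mm; just left of the pump; origin under its centre
- small_beaker: bystander: glass beaker, 47 mm wide, 56 mm tall; left of the pump; origin under its centre
- tweezers: bystander: steel tweezers lying flat, 139 mm long; just right of the pump; origin under their centre
- dropper_bottle: bystander: reagent bottle with black cap, 35 mm wide, 83 mm tall; right of the pump, towards the back; origin under its centre
- big_beaker: bystander: glass beaker, 73 mm wide, 90 mm tall; on the worktop to the left; origin under its centre
- notebook: bystander: closed notebook lying flat, 210x151x13 mm; far left; origin under its centre
- stoppered_flask: bystander: conical glass flask with a black stopper, 66 mm wide, 128 mm tall; right of the pump; origin under its centre
- tip_box: bystander: closed pipette tip box with clear lid, 89x122x70 mm; right of the pump; origin under its centre

How it is judged (in metres and radians):
On the way, in this order (a step that is already met when the one before it is completed fails the run):
1. the guard is slid fully open (within 15 mm of its end stop) (value of joint guard above 0.17 m), for 0.2 s.
2. the fingers hold the roller arm by its post at the stop (within 0.057 rad) (value of joint roller_arm above 0.99 rad and contact force between the fingers and grip_post above 2.5 N and value of joint guard above 0.17 m), for 0.3 s.
At the end, for the whole second after the job is handed in: The guard is still open within 15 mm of its end stop; the roller arm stands still, wound to within 0.057 rad (about 6 mm at the post) of its left-hand stop, and the fingers hold it there by its post (more than 2.5 N of contact) (all of step 2 and velocity of joint roller_arm between -0.15 and 0.15 rad/s); the arm keeps its last pose, push and grip.
It fails at once if a bystander is moved more than 30 mm (distance of any of timer, small_beaker, tweezers, dropper_bottle, big_beaker, notebook, stoppered_flask, tip_box from where it was at the start of the episode above 0.03 m).
It also fails if it takes over 48 s, if anything falls off the work surface, if the arm or the gripper's body presses on something with over 40 N, if the wrist force passes 120 N, or if a joint passes its speed limit or range.

### The arm

A 6-joint arm with a two-finger parallel gripper is mounted at the origin on a cart in front of the work surface, level with it; the furniture and walls round the work are solid. World frame = base frame: x ahead of the robot, y to its left, z up, the work surface at z = 0. Lengths are in m, angles in degrees, forces in N, time in s.
With the tool pointing down it reaches from about 0.375 to 0.9 m from the base axis. Payload 3.1 kg.
Tool frame: the origin (TCP) lies midway between the tips of the shut fingers; the grasp point (between the pads) lies 19 mm behind it; z points along the fingers, y is the line along which they close (so a half turn about z gives the same grasp; the last joint's range is limited). The gripper opens to 87 mm and grips with 3 to 60 N. Pads are 19 mm wide; open, the fingers measure 117 mm over their backs; the gripper's body (75 mm by 190 mm) begins 51 mm behind the grasp point.
Start: joints at [54.001, 30.224, 82.088, -0, 67.689, -10.227], TCP at [0.272, 0.563, 0.223] pointing down, gripper open.
Joint ranges: [-176.69, 176.69], [-43.24, 126.21], [12.49, 139.97], [-82, 262], [0, 151.66], [-163.58, 163.58]. Speed limits (degrees/s): [159.86, 159.86, 180, 180, 180, 180].

### API

Orientations are given as a 3x3 rotation matrix whose columns are the frame's x, y, z axes.
In Python, from rig import bot gives the robot as it stands.
- The arm moves only by the tool move_tool, called after "Call:" by a JSON object that holds its "method" and its "body", one argument or row to a line. Schema: {"type":"object","properties":{"offsets":{"type":"object","properties":{"deltas":{"type":"array","items":{"type":"array","items":{"type":"number"},"minItems":7,"maxItems":7},"minItems":1,"maxItems":20}},"additionalProperties":false,"required":["deltas"]},"only":{"type":"string"},"quiet":{"type":"boolean"},"lines":{"type":"string"}},"required":["offsets"],"additionalProperties":false}. offsets is an object whose key "deltas" holds a list of rows, 1 to 20 of them, each of 7 numbers: dx, dy, dz in m, then a rotation vector rx, ry, rz in degrees, then the opening from 0.0 (shut) to 1.0 (fully open); each row is the pose to reach, as a shift and turn from the pose commanded when the call began, along the tool's axes at that moment; what a row does not reach only later rows make up. A row lasts 1/10 s, in which the tool goes at most 0.05 m and 8.59 degrees, less where a joint would pass 70% of its speed; a pose out of reach is approached as far as the arm can. The fingers move at their own pace and stop on an object; the grip force is fixed at half the most. Time passes only in rows, so rows that do not move let the fingers close. The tool returns the time, the measured TCP pose, the force, the opening and the grip force at its end. only (a regular expression) keeps the lines of the reply that match it, lines (a string "A,B") keeps lines A to B, and quiet returns only ok. Input that does not fit is refused with a message, and nothing moves.
- bot.read_state(): the state, without advancing time (a new reading comes with each control period).
- bot.capture(name): name is "scene" or "top" or "wrist"; returns a dict with "color" (420x560x3 uint8, red, green, blue), "K" (3x3 intrinsics, pixels), "view" (4x4, takes a point from world to camera coordinates); the wrist camera has in their place "mount" (4x4, takes a point from camera to tool coordinates, whose origin is the TCP and whose axes are the flange's). Camera axes: x right, y up, looking along -z (the intrinsics and any distortion apply to the point x, -y, -z); pixel columns grow to the right and rows downward; lengths in m; the calibration is good to about 2 mm. A picture is of the moment at which its call begins: read the wrist's pose just before it. There is no depth.
- bot.hand_in(): hands the job in; it is judged then, once.
The state is a dict: "time_s": time; "joint_positions": joint angles; "qvel": joint speeds; "tau": joint torques, N m; "position": TCP position; "tcp_rot": TCP orientation; "force": force on the tool from outside, world axes, zero at the start; "moment": the same for the moment, N m; "opening": opening from 0.0 (shut) to 1.0 (fully open); "grasp_force": force on a finger pad.
Only numpy, scipy, OpenCV 4.12 (cv2) and the standard library are available. Lean on these libraries where they do the work, as an engineer would, in place of code of your own. Each camera call takes 0.05 s, during which the arm holds its last target. There are 200 camera calls.

## Working session

There is one attempt and no reset: what is moved stays moved. The work goes in short steps, Python scripts to look and compute and a tool call to move; the robot and the scene stay as the last step left them, time stands still between calls to the robot, and variables do not carry over. Pictures are saved under pics/ and viewed, at most 10 in all, crops included, and the job is handed in when it is done.

```bash
ls; mkdir -p pics
```

Create look.py:
```python
import sys,cv2,json,numpy as np
from rig import bot
for n in sys.argv[2:]:
    s=bot.read_state(); c=bot.capture(n)
    cv2.imwrite(f'pics/{n}_{sys.argv[1]}.png',c['color'][:,:,::-1])
    np.savez(f'pics/{n}_{sys.argv[1]}.npz',pos=s['position'],rot=s['tcp_rot'],**c)
    print(n,s['time_s'],np.round(s['position'],4),np.round(c['K'],1).tolist(),[k for k in c])
```

```bash
python3 look.py 0 scene top wrist
```

```text
pics
rig.py
scene 0.0 [0.2713 0.5622 0.2215] [[470.3, 0.0, 288.2], [0.0, 470.3, 215.4], [0.0, 0.0, 1.0]] ['color', 'K', 'view']
top 0.05 [0.2713 0.5623 0.2216] [[514.7, 0.0, 270.4], [0.0, 514.7, 214.6], [0.0, 0.0, 1.0]] ['color', 'K', 'view']
wrist 0.1 [0.2713 0.5623 0.2217] [[331.5, 0.0, 279.2], [0.0, 331.5, 208.0], [0.0, 0.0, 1.0]] ['color', 'K', 'mount']
```

View pics/scene_0.png

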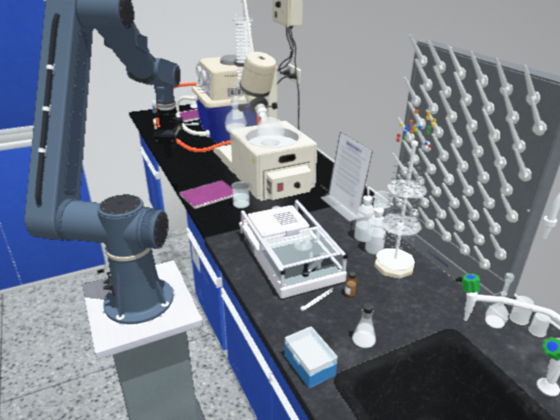

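View pics/top_0.png

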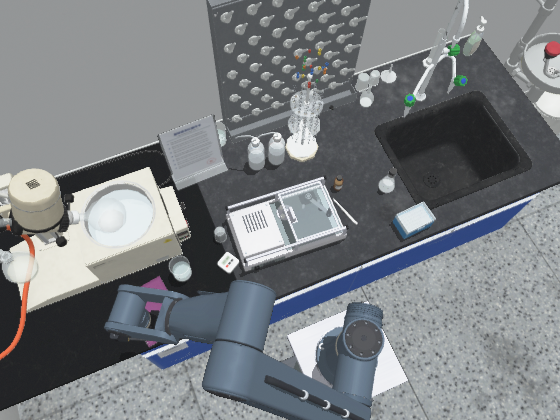

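The scene view shows the pump around (292,250), and the top view shows it around (287,222). I'll enlarge both.

Run:
```python
import cv2,numpy as np
a=cv2.imread('pics/top_0.png')[170:275,215:355]; b=cv2.imread('pics/scene_0.png')[195:300,230:350]
cv2.imwrite('pics/ctop.png',cv2.resize(a,None,fx=5.5,fy=5.5,interpolation=cv2.INTER_CUBIC))
cv2.imwrite('pics/cscene.png',cv2.resize(b,None,fx=5.5,fy=5.5,interpolation=cv2.INTER_CUBIC))
```

```text
(no output)
```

View pics/ctop.png

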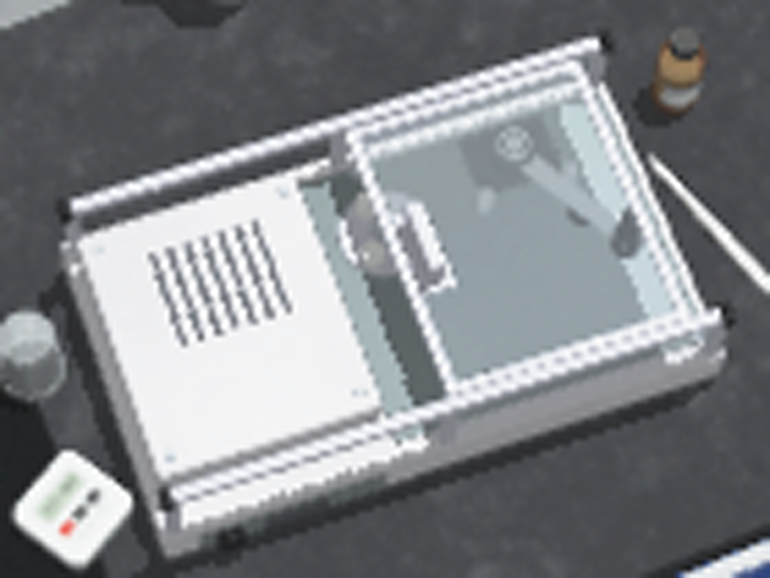

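View pics/cscene.png

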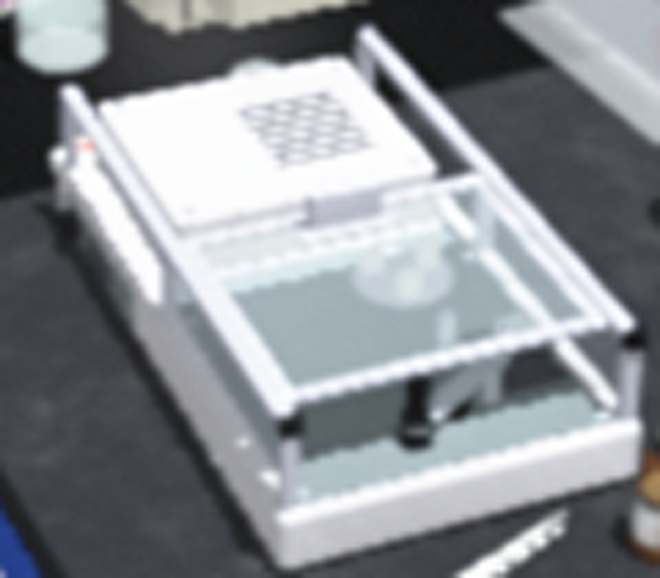

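The top crop shows the track ends, rear (70,207)–(600,45) and front (165,495)–(720,315). The fin runs (410,205)–(448,285) and the post top is near (628,222). In the scene crop the tracks are (68,92)–(285,410) and (367,32)–(632,330), with the fin top at about (308–380,195).

Create geo.py:
```python
import numpy as np
def ray(d,uv):
    K=d['K'];v=np.array([(uv[0]-K[0,2])/K[0,0],-(uv[1]-K[1,2])/K[1,1],-1])
    if 'view' in d: T=np.linalg.inv(d['view'])
    else:
        W=np.eye(4);W[:3,:3]=d['rot'];W[:3,3]=d['pos'];T=W@d['mount']
    return T[:3,3],T[:3,:3]@v
def onz(d,uv,z):
    o,v=ray(d,uv);return o+v*(z-o[2])/v[2]
def tri(*dv):
    A=0;b=0
    for d,uv in dv:
        o,v=ray(d,uv);v=v/np.linalg.norm(v);P=np.eye(3)-np.outer(v,v);A=A+P;b=b+P@o
    return np.linalg.solve(A,b)
```

Run:
```python
import numpy as np
from geo import *
t=np.load('pics/top_0.npz');s=np.load('pics/scene_0.npz')
T={'RL':(70,207),'RR':(600,45),'FL':(165,495),'FR':(720,315)}
S={'FL':(68,92),'FR':(285,410),'RL':(367,32),'RR':(632,330)}
ft=lambda p:(p[0]/5.5+215-.4,p[1]/5.5+170-.4); fs=lambda p:(p[0]/5.5+230-.4,p[1]/5.5+195-.4)
P={}
for k in T:
    P[k]=onz(t,ft(T[k]),.108); print(k,P[k].round(4),onz(s,fs(S[k]),.108).round(4),tri((t,ft(T[k])),(s,fs(S[k]))).round(4))
c=sum(P.values())/4; yv=P['RL']+P['FL']-P['RR']-P['FR']; print('centre',c.round(4),'yaw',np.degrees(np.arctan2(-yv[0],yv[1])))
print('fin',tri((t,ft((423,240))),(s,fs((344,195)))).round(4),onz(t,ft((423,240)),.134).round(4))
print('post',onz(t,ft((628,220)),.095).round(4))
m=np.load('pics/wrist_0.npz')['mount'];print(m.round(3));print(t['rot'].round(3),s['rot'].round(3))
```

```text
RL [0.6388 0.1859 0.108 ] [0.6372 0.1796 0.108 ] [0.6404 0.1855 0.1043]
RR [ 0.6144 -0.1909  0.108 ] [ 0.6162 -0.1929  0.108 ] [ 0.6161 -0.1917  0.1067]
FL [0.4272 0.2017 0.108 ] [0.4215 0.1911 0.108 ] [0.4273 0.2014 0.1019]
FR [ 0.4034 -0.1785  0.108 ] [ 0.4036 -0.1749  0.108 ] [ 0.4024 -0.1776  0.1104]
centre [0.5209 0.0045 0.108 ] yaw -3.651030103606818
fin [ 0.5201 -0.0172  0.1235] [ 0.5167 -0.0151  0.134 ]
post [ 0.4931 -0.1561  0.095 ]
[[ 0.     0.954  0.3    0.083]
 [ 1.    -0.    -0.     0.001]
 [-0.     0.3   -0.954 -0.163]
 [ 0.     0.     0.     1.   ]]
[[-0.901  0.435 -0.001]
 [ 0.435  0.901 -0.002]
 [ 0.    -0.002 -1.   ]] [[-0.901  0.435 -0.001]
 [ 0.435  0.901 -0.002]
 [ 0.    -0.002 -1.   ]]
```

Call:
{"method": "move_tool", "body": {
  "offsets": {"deltas": [[-0.216, -0.242, 0, 0, 0, -11, 1], [-0.216, -0.242, 0, 0, 0, -22.2, 1], [-0.216, -0.242, 0, 0, 0, -22.2, 1], [-0.216, -0.242, 0, 0, 0, -22.2, 1], [-0.216, -0.242, 0, 0, 0, -22.2, 1], [-0.216, -0.242, 0, 0, 0, -22.2, 1], [-0.216, -0.242, 0, 0, 0, -22.2, 1], [-0.474, -0.413, 0, 0, 0, -22.2, 1], [-0.474, -0.413, 0, 0, 0, -22.2, 1], [-0.474, -0.413, 0, 0, 0, -22.2, 1], [-0.474, -0.413, 0, 0, 0, -22.2, 1], [-0.474, -0.413, 0, 0, 0, -22.2, 1], [-0.474, -0.413, 0, 0, 0, -22.2, 1], [-0.474, -0.413, 0, 0, 0, -22.2, 1], [-0.474, -0.413, 0, 0, 0, -22.2, 1], [-0.474, -0.413, 0, 0, 0, -22.2, 1]]}
}}

```text
time_s: 1.75
position: [0.5177, -0.0142, 0.222]
tcp_rot: [[-0.998, 0.062, -0.002], [0.062, 0.998, 0.001], [0.002, 0.001, -1.0]]
force: [0.1, 1.3, -1.1]
opening: 1.002
grasp_force: 0.0
```

```bash
python3 look.py 1 wrist
```

```text
wrist 1.75 [ 0.5177 -0.0142  0.222 ] [[331.5, 0.0, 279.2], [0.0, 331.5, 208.0], [0.0, 0.0, 1.0]] ['color', 'K', 'mount']
```

View pics/wrist_1.png

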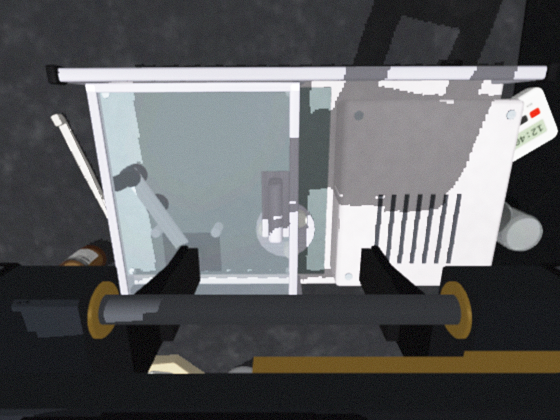

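The wrist view shows the front track at row 75, columns 55–547. The fin is near (275,205), the post near (128,180), and the guard is about 20 mm open. I'll zoom on the fin and post.

Run:
```python
import cv2
a=cv2.imread('pics/wrist_1.png')[150:260,100:320]
a=cv2.convertScaleAbs(a,alpha=1.5)
cv2.imwrite('pics/cw1.png',cv2.resize(a,None,fx=3.6,fy=3.6,interpolation=cv2.INTER_CUBIC))
```

```text
(no output)
```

View pics/cw1.png

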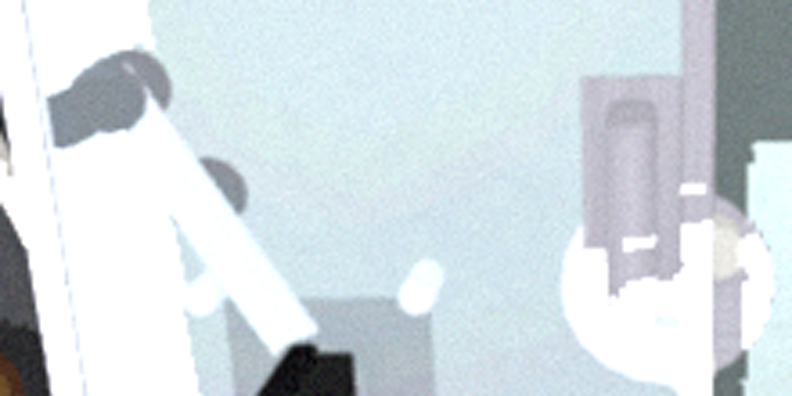

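Run:
```python
import numpy as np
from geo import *
t=np.load('pics/top_0.npz');w=np.load('pics/wrist_1.npz')
f=lambda p:(p[0]/3.6+100-.4,p[1]/3.6+150-.4)
print('fin front top edge mid',onz(w,f((631,124)),.134).round(4),onz(w,f((631,101)),.134).round(4))
ft=lambda p:(p[0]/5.5+215-.4,p[1]/5.5+170-.4)
# fin front end: top view crop ~ (440,283)
print('tri front end',tri((w,f((631,101))),(t,ft((440,284)))).round(4),tri((w,f((631,124))),(t,ft((440,284)))).round(4))
for n,uv in (('FR',(58,75)),('FL',(546,72))): print(n,onz(w,uv,.108).round(4))
print('front track z', tri((w,(58,75)),(t,ft((720,315)))).round(4),tri((w,(546,72)),(t,ft((165,495)))).round(4))
print('post top',[onz(w,f(p),.095).round(4) for p in((70,118),(125,85))])
```

```text
fin front top edge mid [ 0.494  -0.0147  0.134 ] [ 0.489  -0.0144  0.134 ]
tri front end [ 0.4916 -0.0157  0.1166] [ 0.4983 -0.0175  0.1036]
FR [ 0.4029 -0.1778  0.108 ]
FL [0.4244 0.2005 0.108 ]
front track z [ 0.4031 -0.1781  0.108 ] [0.4257 0.2011 0.1083]
post top [array([ 0.4928, -0.1546,  0.095 ]), array([ 0.4855, -0.1394,  0.095 ])]
```

Call:
{"method": "move_tool", "body": {
  "offsets": {"deltas": [[0, 0, 0.04, 0, 0, 0, 1], [0, 0, 0.08, 0, 0, 0, 0.7], [0, 0, 0.096, 0, 0, 0, 0.5], [0, 0, 0.106, 0, 0, 0, 0.3], [0, 0, 0.106, 0, 0, 0, 0], [0, 0, 0.106, 0, 0, 0, 0], [0, 0, 0.106, 0, 0, 0, 0], [0, 0, 0.106, 0, 0, 0, 0], [0, 0, 0.106, 0, 0, 0, 0]]}
}}

```text
time_s: 2.7
position: [0.5195, -0.0153, 0.1174]
tcp_rot: [[-0.998, 0.062, 0.002], [0.062, 0.998, -0.0], [-0.002, -0.0, -1.0]]
force: [-0.9, 0.9, 0.0]
opening: 0.354
grasp_force: 0.0
```

Call:
{"method": "move_tool", "body": {
  "offsets": {"deltas": [[0, 0, 0, 0, 0, 0, 0], [0, 0, 0, 0, 0, 0, 0], [0, 0, 0, 0, 0, 0, 0], [0, 0, 0, 0, 0, 0, 0], [0, 0, 0, 0, 0, 0, 0], [0, 0, 0, 0, 0, 0, 0]]}
}}

```text
time_s: 3.3
position: [0.5191, -0.0154, 0.1168]
tcp_rot: [[-0.998, 0.062, 0.0], [0.062, 0.998, -0.0], [-0.0, -0.0, -1.0]]
force: [-0.2, -2.5, 2.9]
opening: 0.133
grasp_force: 30.0
```

Call:
{"method": "move_tool", "body": {
  "offsets": {"deltas": [[0, 0.03, 0, 0, 0, 0, 0], [0, 0.06, 0, 0, 0, 0, 0], [0, 0.09, 0, 0, 0, 0, 0], [0, 0.12, 0, 0, 0, 0, 0], [0, 0.14, 0, 0, 0, 0, 0], [0, 0.153, 0, 0, 0, 0, 0], [0, 0.16, 0, 0, 0, 0, 0], [0, 0.164, 0, 0, 0, 0, 0], [0, 0.164, 0, 0, 0, 0, 0], [0, 0.164, 0, 0, 0, 0, 0]]}
}}

```text
time_s: 4.3
position: [0.5286, 0.1485, 0.1167]
tcp_rot: [[-0.998, 0.063, -0.001], [0.063, 0.998, 0.0], [0.001, 0.0, -1.0]]
force: [-2.2, 0.5, 5.4]
opening: 0.137
grasp_force: 30.0
```

No stop contact yet, so I'll push a bit further.

Call:
{"method": "move_tool", "body": {
  "offsets": {"deltas": [[0, 0.002, 0, 0, 0, 0, 0], [0, 0.004, 0, 0, 0, 0, 0], [0, 0.005, 0, 0, 0, 0, 0], [0, 0.005, 0, 0, 0, 0, 0]]}
}}

```text
time_s: 4.7
position: [0.5286, 0.1486, 0.1167]
tcp_rot: [[-0.998, 0.06, -0.003], [0.06, 0.998, -0.008], [0.003, -0.008, -1.0]]
force: [-2.9, -15.6, 6.6]
opening: 0.134
grasp_force: 30.0
```

Call:
{"method": "move_tool", "body": {
  "offsets": {"deltas": [[0, 0, 0, 0, 0, 0, 0.5], [0, 0, 0, 0, 0, 0, 0.5], [0, -0.005, 0, 0, 0, 0, 0.5], [0, -0.005, 0, 0, 0, 0, 0.5], [0, -0.005, 0, 0, 0, 0, 0.5], [0, -0.005, -0.04, 0, 0, 0, 0.6], [0, -0.005, -0.08, 0, 0, 0, 1], [0.017, -0.05, -0.1, 0, 0, 0, 1], [0.017, -0.1, -0.1, 0, 0, 0, 1], [0.017, -0.15, -0.1, 0, 0, 0, 1], [0.017, -0.2, -0.1, 0, 0, 0, 1], [0.017, -0.25, -0.1, 0, 0, 0, 1], [0.017, -0.3, -0.1, 0, 0, 0, 1], [0.017, -0.315, -0.1, 0, 0, 0, 1], [0.017, -0.315, -0.1, 0, 0, 0, 1], [0.017, -0.315, -0.1, 0, 0, 0, 1]]}
}}

```text
time_s: 6.3
position: [0.4927, -0.1594, 0.2163]
tcp_rot: [[-0.998, 0.063, -0.001], [0.063, 0.998, 0.001], [0.001, 0.001, -1.0]]
force: [-1.1, -0.1, 0.1]
opening: 1.001
grasp_force: 0.0
```

```bash
python3 look.py 2 wrist top
```

```text
wrist 6.3 [ 0.4927 -0.1594  0.2163] [[331.5, 0.0, 279.2], [0.0, 331.5, 208.0], [0.0, 0.0, 1.0]] ['color', 'K', 'mount']
top 6.35 [ 0.4926 -0.1587  0.2163] [[514.7, 0.0, 270.4], [0.0, 514.7, 214.6], [0.0, 0.0, 1.0]] ['color', 'K', 'view']
```

View pics/wrist_2.png

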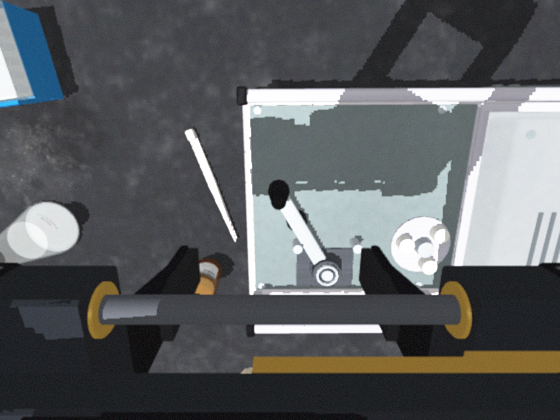

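The guard is open. The post is the black blob at (278,192), and the pivot is at (326,272). Next I'll measure the post by mask and check its height against the new top view.

Run:
```python
import cv2,numpy as np
from geo import *
w=np.load('pics/wrist_2.npz')
g=w['color'].max(2); m=np.zeros_like(g); m[170:220,260:300]=(g[170:220,260:300]<45)
n,l,s,c=cv2.connectedComponentsWithStats(m); k=1+s[1:,4].argmax(); print(s[k],c[k])
ys,xs=np.where(l==k)
for r in range(ys.min(),ys.max()+1,2): q=xs[ys==r];print(r,q.min(),q.max(),end=' | ')
b=ys.max(); 
# top disc: lower end of blob, back edge at x=+7mm
u=xs[ys>b-8].mean(); p=onz(w,(u,b+.5),.095); print('\ntop back edge',p.round(4))
a=ys.min(); u=xs[ys<a+6].mean(); print('foot front edge',onz(w,(u,a-.5),.062).round(4))
print('pivot',onz(w,(326,272),.078).round(4))
# post top projected in wrist for check
M=np.eye(4);M[:3,:3]=w['rot'];M[:3,3]=w['pos'];V=np.linalg.inv(M@w['mount'])
for P in((.4925,-.1596,.095),(.4925,-.1596,.062)):
    x=V@np.r_[P,1];print(279.2+331.5*x[0]/-x[2],208+331.5*x[1]/x[2])
```

```text
[269 180  20  29 437] [278.31578947 193.17391304]
180 277 280 | 182 273 284 | 184 270 286 | 186 270 287 | 188 269 288 | 190 269 288 | 192 269 288 | 194 269 287 | 196 270 287 | 198 271 286 | 200 272 285 | 202 272 284 | 204 272 284 | 206 274 283 | 208 277 280 | 
top back edge [ 0.4996 -0.1593  0.095 ]
foot front edge [ 0.4804 -0.158   0.062 ]
pivot [ 0.5753 -0.1156  0.078 ]
277.3235079397279 200.93765049318327
277.4643534921015 191.61517661681486
```

Call:
{"method": "move_tool", "body": {
  "offsets": {"deltas": [[0, 0, 0, 0, 0, 0, 0.5], [0, 0, 0.04, 0, 0, 0, 0.5], [0, 0, 0.08, 0, 0, 0, 0.5], [0, 0, 0.11, 0, 0, 0, 0.5], [0, 0, 0.13, 0, 0, 0, 0.5], [0, 0, 0.142, 0, 0, 0, 0.5], [0, 0, 0.142, 0, 0, 0, 0.5], [0, 0, 0.142, 0, 0, 0, 0], [0, 0, 0.142, 0, 0, 0, 0], [0, 0, 0.142, 0, 0, 0, 0], [0, 0, 0.142, 0, 0, 0, 0], [0, 0, 0.142, 0, 0, 0, 0], [0, 0, 0.142, 0, 0, 0, 0], [0, 0, 0.142, 0, 0, 0, 0]]}
}}

```text
time_s: 7.8
position: [0.4932, -0.1601, 0.075]
tcp_rot: [[-0.998, 0.062, 0.001], [0.062, 0.998, -0.0], [-0.001, -0.0, -1.0]]
force: [-0.6, 0.1, 3.5]
opening: 0.146
grasp_force: 30.0
```

Call:
{"method": "move_tool", "body": {
  "offsets": {"deltas": [[0.0026, 0.0046, 0, 0, 0, 0, 0], [0.0048, 0.0093, 0, 0, 0, 0, 0], [0.0085, 0.0191, 0, 0, 0, 0, 0], [0.0112, 0.0292, 0, 0, 0, 0, 0], [0.0129, 0.0395, 0, 0, 0, 0, 0], [0.0134, 0.05, 0, 0, 0, 0, 0], [0.0129, 0.0605, 0, 0, 0, 0, 0], [0.0112, 0.0708, 0, 0, 0, 0, 0], [0.0085, 0.0809, 0, 0, 0, 0, 0], [0.0067, 0.0858, 0, 0, 0, 0, 0], [0.0048, 0.0907, 0, 0, 0, 0, 0], [0.0025, 0.0954, 0, 0, 0, 0, 0], [0.0009, 0.0982, 0, 0, 0, 0, 0], [0.0009, 0.0982, 0, 0, 0, 0, 0]]}
}}

```text
time_s: 9.2
position: [0.4976, -0.0621, 0.0749]
tcp_rot: [[-0.998, 0.06, -0.001], [0.06, 0.998, -0.002], [0.001, -0.002, -1.0]]
force: [-3.5, -6.2, 6.7]
opening: 0.138
grasp_force: 30.0
```

The force matches the spring alone, so I'll go a few mm further to press on the stop.

Call:
{"method": "move_tool", "body": {
  "offsets": {"deltas": [[-0.001, 0.0017, 0, 0, 0, 0, 0], [-0.0015, 0.0026, 0, 0, 0, 0, 0], [-0.002, 0.0035, 0, 0, 0, 0, 0], [-0.002, 0.0035, 0, 0, 0, 0, 0], [-0.002, 0.0035, 0, 0, 0, 0, 0]]}
}}

```text
time_s: 9.7
position: [0.4991, -0.0597, 0.0749]
tcp_rot: [[-0.998, 0.06, -0.002], [0.06, 0.998, -0.003], [0.002, -0.003, -1.0]]
force: [-5.0, -8.6, 5.8]
opening: 0.145
grasp_force: 30.0
```

```bash
python3 look.py 3 wrist
```

```text
wrist 9.7 [ 0.4991 -0.0597  0.0749] [[331.5, 0.0, 279.2], [0.0, 331.5, 208.0], [0.0, 0.0, 1.0]] ['color', 'K', 'mount']
```

View pics/wrist_3.png

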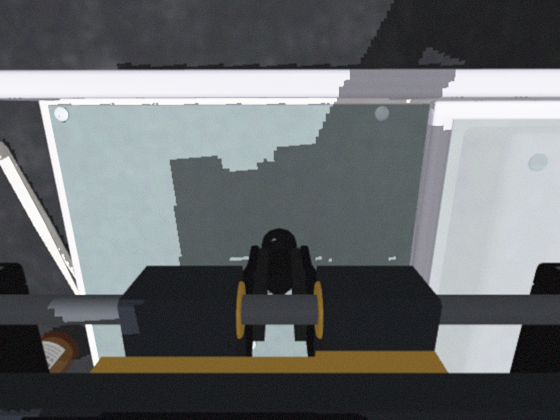

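The post sits between the fingers at (278,245), and the guard edge is clear at column 430. The force is rising above the spring's 7 N, so I'll push slightly more to confirm the stop.

Call:
{"method": "move_tool", "body": {
  "offsets": {"deltas": [[-0.0008, 0.0013, 0, 0, 0, 0, 0], [-0.001, 0.0017, 0, 0, 0, 0, 0], [-0.001, 0.0017, 0, 0, 0, 0, 0], [-0.001, 0.0017, 0, 0, 0, 0, 0], [-0.001, 0.0017, 0, 0, 0, 0, 0]]}
}}

```text
time_s: 10.25
position: [0.4993, -0.0593, 0.0749]
tcp_rot: [[-0.998, 0.059, -0.004], [0.059, 0.998, -0.004], [0.004, -0.005, -1.0]]
force: [-7.2, -13.7, 8.5]
opening: 0.14
grasp_force: 30.0
```

The extra 2 mm of command moved the post only 0.4 mm, and the force rose to 15 N. It's on the stop with a firm grip, so I'm handing in.

```bash
python3 -c "
from rig import bot
s=bot.read_state();print(s['qvel'],s['force'],s['grasp_force']);print(bot.hand_in())"
```

```text
[-0.04054125 -0.01958145  0.07364055  0.02580986 -0.06321823  0.08385062] [ -7.2124553  -13.6834306    8.45365492] 30.011197328567505
the job is handed in; nothing more can be done
None
```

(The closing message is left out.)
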